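Free the eccentric lock and push the phone into its dock

TASK

The opened phone lying in the channel of the grey docking jig has to be seated, but the eccentric cam lock stands in the way of the blue follower slide. First push the red cam lever round by its upright knob until the cam's low point faces the follower (the lever then points straight along the push direction, at the yellow line on the base), and only then push the slide forward by its black upright plate until the phone sits fully home against the black dock block. Do it all by pushing with the fingers: do not touch or lift the phone, leave the things lying around where they are, and move clear at the end.

Things in the scene. Friction and masses are not known exactly. Their poses are not given: they have to be found in the camera images.
- jig: fixed grey base plate 305x205x12 mm. Origin on the table, on the phone channel's centre line; plate x -152..152, y -55..150 mm. +x = push direction (roughly away from the robot), +y left, z up. Channel along x at y 0 between dark rails (77 mm apart, tops 22 mm above the table); black dock block, 38 mm high, at its far end with face at x 135. The cam stands on the left part.
- cam_pivot (a point): the cam's upright turning axis, 30 mm above the table; at x -15, y 96 mm in the jig's frame. The steel cam is a round disc of 27 mm radius whose centre lies 15 mm from this axis, on the lever's side; its top is 27 mm above the table, lever bar and hub at most 36 mm.
- lever_knob (a point): upright red round post (knob) at the end of the red cam lever, 16 mm thick, top 75 mm above the table; this point is on its axis, 60 mm above the table, 62 mm from the cam's axis. It stands free on all sides from 36 mm up. It moves in a level circle about the cam's axis, stays where it is left, and needs about 3 N.
- cam (a joint): lever angle (rad): 0 = lever along the jig's +x (at the yellow line on the base), the cam's low point, 12 mm from the axis, faces the follower; grows counter-clockwise from above; starts between 1.5 and 2.5 (lever to the left or back left); free from -0.7 to 2.8, no stop or click at 0
- slide (a joint): travel of the blue follower slide (m): 0 = fully back, grows along the jig's +x, starts below 0.003; phone home at about 0.030, own limit 0.032. It meets the cam before that unless the cam is within about 0.6 rad of its low point. No spring; about 2 N of friction, a little more with the phone.
- push_face (a point): middle of the rear face (looking to the jig's -x, to the robot) of the slide's black upright push plate, 58 mm above the table. Plate 50 mm wide, 10 mm thick, 27 to 77 mm above the table; the blue carriage and its arm to the left (to y 119 mm in the jig's frame) are at most 30 mm high. Behind the plate the base is free.
- phone_mid (a point): middle of the opened phone (green board, 148x71x8 mm), lying flat and lengthwise in the channel, underside 12 mm above the table, ahead of the slide by a gap of a few mm; when home its middle is at x = 61 mm in the jig's frame
- screw_dish: shallow round steel screw dish, 65 mm across, 14 mm high, close beside the jig's left edge; origin at its underside; not part of the job
- screwdriver_blue: small blue screwdriver, 172 mm long, lying close beside the jig's left edge; origin at its underside; not part of the job
- screwdriver_red: small red screwdriver, 157 mm long, lying to the left of the jig; origin at its underside; not part of the job
- solder_reel: teal reel of solder wire, 77x57 mm, 32 mm high, lying to the left; origin at its underside; not part of the job
- sticky_notes: yellow sticky-note pad, 75x75x13 mm, lying far to the left; origin at its underside; not part of the job
- side_cutters: blue-handled side cutters, 127 mm long, lying behind the jig; origin at its underside; not part of the job
- phone: the same phone; origin at the middle of its underside, x along its length

How it is judged (in metres and radians):
On the way, in this order (a step that is already met when the one before it is completed fails the run):
1. the cam's low point faces the follower while the slide is still back (value of joint cam between -0.4 and 0.4 rad and value of joint slide below 0.008 m), for 0.2 s.
2. the slide is pushed forward and the phone is home against the dock (value of joint slide above 0.027 m and x of phone_mid in the frame of jig above 0.0575 m), for 0.2 s.
At the end, for the whole second after the job is handed in: The cam is within 0.4 rad of its low point, the slide is at least 27 mm forward, and the phone lies flat and still in the channel, within about 3.5 mm of the dock block (all of step 2 and value of joint cam between -0.4 and 0.4 rad and angle between phone_mid's own z axis and vertical below 0.05 rad and z of phone_mid in the frame of jig below 0.02 m and linear speed of phone below 0.01 m/s); the robot touches nothing.
It fails at once if the slide is pushed forward more than 8 mm before the cam is at its low point (value of joint slide above 0.008 m and (value of joint cam below -0.5 rad or value of joint cam above 0.5 rad)).
It fails at once if the phone itself is touched by the robot (contact force between any of the arm, the fingers and phone above 0.5 N).
It fails at once if the phone is lifted or tipped (z of phone_mid in the frame of jig above 0.024 m or angle between phone_mid's own z axis and vertical above 0.12 rad).
It fails at once if a bystander is displaced by more than 15 mm (distance of any of screw_dish, screwdriver_blue, screwdriver_red, solder_reel, sticky_notes, side_cutters from where it was at the start of the episode above 0.015 m).
It also fails if it takes over 48 s, if anything falls off the work surface, if the arm or the gripper's body presses on something with over 40 N, if the wrist force passes 120 N, or if a joint passes its speed limit or range.

ROBOT

A 6-joint arm with a two-finger parallel gripper is mounted at the origin on a cart in front of the work surface, level with it; the furniture and walls round the work are solid. World frame = base frame: x ahead of the robot, y to its left, z up, the work surface at z = 0. Lengths are in mm, angles in rad, forces in N, time in s.
With the tool pointing down it reaches from about 350 to 975 mm from the base axis. Payload 7.1 kg.
Tool frame: the origin (TCP) lies at the very end of the fingers, on their centre line; the grasp point (between the pads) lies 19 mm behind it; y points along the fingers, x is the direction in which the jaws open and shut, and the axes are right-handed (so a half turn about y gives the same grasp; the last joint's range is limited). The gripper opens to 88 mm and grips with 3 to 60 N. Pads are 20 mm wide; open, the fingers measure 115 mm over their backs; the gripper's body (75 mm by 178 mm) begins 61 mm behind the grasp point.
Start: joints at [1.165, 0.423, 1.63, -0, 1.089, -0.019], TCP at [235.734, 578.821, 222.675] pointing down, gripper open.
Joint ranges: [-3, 3], [-0.9, 2.11], [0.09, 2.58], [-1.31, 4.45], [0.11, 2.69], [-2.54, 2.54]. Speed limits (rad/s): [2.39, 2.39, 3.01, 3.14, 3.14, 3.14].

INTERFACE

Orientations are given as a rotation vector (axis times angle).
In Python, from workcell import ctrl gives the robot as it stands. The module is installed in compiled form; this text tells all that it offers.
- The arm moves only by the tool carry_out, never from a script. Its arguments are lists of equal length, an entry for each row: "delta_pos": the shift along the tool's x, y, z in cm, a list of three; "rotation": the turn, a rotation vector about the tool's x, y, z in rad, a list of three. In form: {"delta_pos": [[dx, dy, dz], ...], "rotation": [[wx, wy, wz], ...]}. A call has 1 to 12 rows; each row is the pose to reach, as a shift and turn from the pose commanded when the call began, along the tool's axes at that moment; what a row does not reach only later rows make up. A row lasts 1/12 s, in which the tool goes at most 41.7 mm and 7.16 degrees, less where a joint would pass 70% of its speed; a pose out of reach is approached as far as the arm can. A call with a gripper value outside its range is refused whole. "hand" is the closure in counts, from 0 (fully open) to 255 (shut), set as the call begins (left out, the last holds). The fingers move at their own pace and stop on an object; the grip force is fixed at half the most. Time passes only in rows, so rows that repeat a pose let the fingers close. It gives the time, the measured TCP pose, the force and the opening at its end, in the units of the state.
- ctrl.get_obs(): the state, without advancing time (a new reading comes with each control period).
- ctrl.get_image(name): name is "scene" or "top"; returns the picture (384x512x3 uint8, red, green, blue); there is no depth.
- ctrl.camera_info(name): a dict with "fov_y" (degrees; the focal length in pixels is half the picture's height over the tangent of half this angle, whatever the lens; pixels are square), "cx", "cy" (the principal point, pixels), "k1" (the pictures are not rectified: a ray, as slopes to the right and down, at radius r is drawn at 1 + k1 r^2 times it, then the intrinsics apply), "R" (3x3) and "t" (3): a world point X has camera coordinates R X + t. Camera axes: x right, y down, z forward; pixel columns grow to the right and rows downward; lengths in mm; the calibration is good to about 2 mm. A picture is of the moment at which its call begins. camera_info takes no time and is no camera call.
- ctrl.close_job(): hands the job in, once; it reports no verdict.
The state is a dict: "t": time; "qpos": joint angles; "qvel": joint speeds; "joint_torque": joint torques, N m; "ee_pos": TCP position; "orientation": TCP orientation; "ft_force": force on the tool from outside, world axes, zero at the start; "moment": the same for the moment, N m; "width": finger opening in mm.
Only numpy, scipy, OpenCV 4.12 (cv2) and the standard library are available. Lean on these libraries where they do the work, as an engineer would, in place of code of your own. Each camera call takes 0.05 s, during which the arm holds its last target.

## Working session

There is one attempt and no reset: what is moved stays moved. The work goes in short steps, Python scripts to look and compute and a tool call to move; the robot and the scene stay as the last step left them, time stands still between calls to the robot, and variables do not carry over. Pictures are saved under pics/ and viewed, and the job is handed in when it is done.

Besides the shell and the picture viewer there is one more tool, called after "Request:" as name(argument=value, ...), one argument or row to a line, values as JSON. carry_out: Moves the arm, as the interface text tells. Its arguments: {"type":"object","properties":{"delta_pos":{"type":"array","items":{"type":"array","items":{"type":"number"}}},"rotation":{"type":"array","items":{"type":"array","items":{"type":"number"}}},"hand":{"type":"number"}},"required":["delta_pos","rotation"]}

```bash
mkdir -p pics; python3 - <<'E'
from workcell import ctrl
import cv2,numpy as np
o=ctrl.get_obs(); print(o)
for n in("scene","top"):
    print(n,ctrl.camera_info(n))
    im=ctrl.get_image(n); cv2.imwrite(f"pics/{n}0.png",im[:,:,::-1]); 
E
```

```text
{'t': 0.0, 'qpos': array([ 1.16499955e+00,  4.23826013e-01,  1.63072082e+00, -1.93644085e-06,
        1.08856834e+00, -1.90136586e-02]), 'qvel': array([ 9.92450315e-05, -1.25745495e-03,  3.07976381e-04, -1.54908867e-04,
       -1.01924237e-03, -8.12016773e-04]), 'joint_torque': array([ 7.69199614e-04, -5.44623971e+01, -2.73673725e+01,  6.44627865e-02,
        2.26628745e-02, -1.11826409e-04]), 'ee_pos': array([235.51763904, 578.3147211 , 221.89883779]), 'orientation': array([-1.36856107, -0.91879935,  0.9209067 ]), 'ft_force': array([-0.55552915, -0.02416605,  0.32492364]), 'moment': array([-0.00055397,  0.00821003,  0.02301593]), 'width': 87.98876350414686}
scene {'fov_y': 55.00361749343828, 'cx': 259.8288222985411, 'cy': 194.08381739887184, 'k1': -0.008200141222674139, 'R': array([[-0.77552279, -0.63120786,  0.01187612],
       [-0.37104142,  0.44049268, -0.81749279],
       [ 0.51077653, -0.63839082, -0.57581637]]), 't': array([ 468.42471469,  268.88042946, 1007.39707029])}
top {'fov_y': 54.629352274271874, 'cx': 260.51780957408926, 'cy': 195.62449582236286, 'k1': -0.0061943457608991314, 'R': array([[-0.01327418, -0.99932334,  0.0343024 ],
       [-0.99920272,  0.01196516, -0.03808893],
       [ 0.03765272, -0.03478065, -0.99868543]]), 't': array([   4.04189003,  598.56645315, 1022.59645173])}
```

```bash
python3 -c "
import cv2
for n in('scene','top'):
    im=cv2.imread(f'pics/{n}0.png'); cv2.imwrite(f'pics/{n}0b.png',cv2.resize(im,(800,600),interpolation=cv2.INTER_CUBIC))"
```

```text
(no output)
```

View pics/scene0b.png

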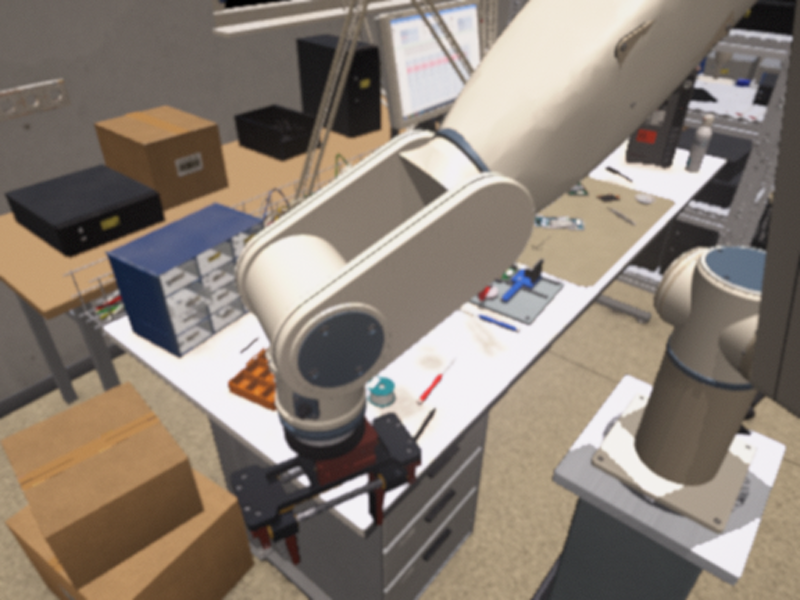

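View pics/top0b.png

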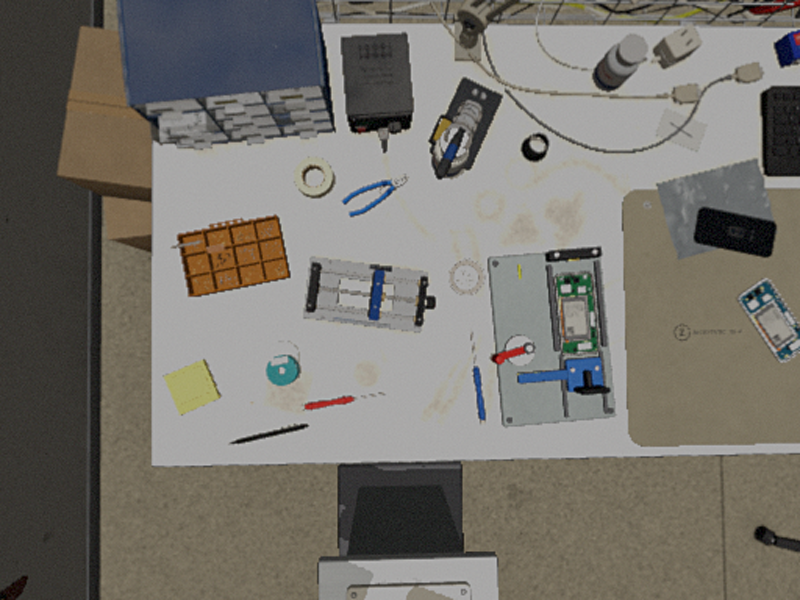

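```bash
cat > h.py <<'E'
import numpy as np,cv2
from workcell import ctrl
def cam(n):
    c=ctrl.camera_info(n); f=192/np.tan(np.radians(c['fov_y']/2)); return c,f
def ray(n,u,v):
    c,f=cam(n); d=np.array([(u-c['cx'])/f,(v-c['cy'])/f]); s=d.copy()
    for _ in range(20): s=d/(1+c['k1']*(s@s))
    R=np.array(c['R']); return -R.T@c['t'], R.T@np.array([s[0],s[1],1])
def pt(n,u,v,z):
    o,d=ray(n,u,v); return (o+d*(z-o[2])/d[2])[:3]
def proj(n,X):
    c,f=cam(n); p=np.array(c['R'])@np.array(X)+c['t']; s=p[:2]/p[2]; s=s*(1+c['k1']*(s@s)); return s*f+[c['cx'],c['cy']]
E
python3 - <<'E'
import cv2
im=cv2.imread('pics/top0.png')[145:280,290:410]
cv2.imwrite('pics/jig0.png',cv2.resize(im,None,fx=4.4,fy=4.4,interpolation=cv2.INTER_CUBIC))
E
```

```text
(no output)
```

View pics/jig0.png

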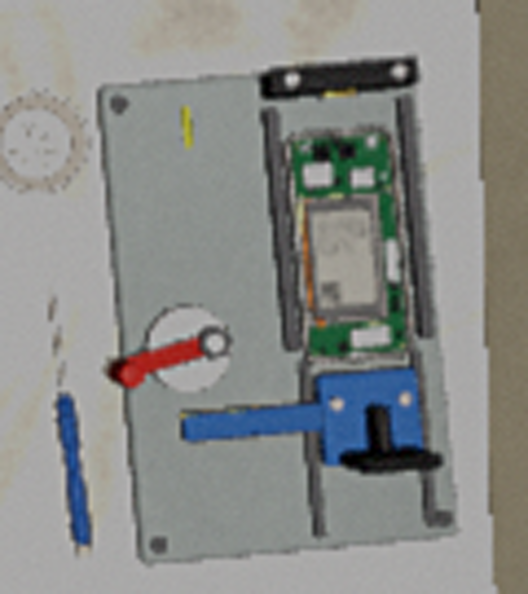

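```bash
python3 - <<'E'
from h import *
g=lambda x,y,z:pt('top',290+x/4.4-.5+.11,145+y/4.4-.5+.11,z)
TL,BL,BR=[g(*p,12) for p in((98,88),(138,562),(455,530))]
print(TL,BL,BR,np.linalg.norm(TL-BL),np.linalg.norm(BR-BL))
e=(TL-BL);e2=BL-BR; print(np.arctan2(e[1],e[0]),np.arctan2(e2[1],e2[0])-np.pi/2)
th=np.arctan2(e[1],e[0])
a=[np.arctan2(e[1],e[0]),np.arctan2(e2[1],e2[0])-np.pi/2]
th=np.mean(a); ex=np.array([np.cos(th),np.sin(th)]);ey=np.array([-ex[1],ex[0]])
o=np.mean([P[:2]-ex*q[0]-ey*q[1] for P,q in((TL,(152.5,150)),(BL,(-152.5,150)),(BR,(-152.5,-55)))],0)
for P,q in((TL,(152.5,150)),(BL,(-152.5,150)),(BR,(-152.5,-55))): print('res',P[:2]-(o+ex*q[0]+ey*q[1]))
print('o',o,'th',th)
W=lambda x,y:o+ex*x+ey*y
J=lambda P:np.array([(P[:2]-o)@ex,(P[:2]-o)@ey])
print('hub',J(g(214,342,36)),'expect -15,96; world',W(-15,96))
print('yellow',J(g(188,127,12)))
# knob: red mask centroid top
im=cv2.imread('pics/top0.png'); hsv=cv2.cvtColor(im,cv2.COLOR_BGR2HSV)
for nm in ['top']:
  k=g(124,374,75); j=J(k); print('knob',k,j,np.linalg.norm(j-[-15,96]),np.arctan2(j[1]-96,j[0]+15))
print('plate rear top mid',J(g(392,464,77)),g(392,464,77))
print('plate ends',J(g(342,462,77)),J(g(441,460,77)))
np.savez('jig.npz',o=o,th=th)
E
```

```text
[ 683.78074985 -148.65187958   12.        ] [ 383.57855602 -168.47209176   12.        ] [ 399.79014888 -371.64859522   12.        ] 300.8557760686185 203.82224437436773
0.06592719430692166 0.07962200070696679
res [-3.09565579 -1.99792906]
res [0.89484511 0.35852377]
res [2.20081068 1.63940529]
o [ 545.68661483 -307.34524765] th 0.07277459750694423
hub [-16.63549162  94.98627804] expect -15,96; world [ 523.74612217 -212.69000595]
yellow [119.69874312  93.00271239]
knob [ 505.44771986 -149.96547695   75.        ] [-28.68924407 159.88898702] 65.3391005863297 1.7818709065305196
plate rear top mid [-95.92149334   5.16355011] [ 449.64357266 -309.16985291   77.        ]
plate ends [-92.02653307  35.04839217] [-96.22884476 -24.5418745 ]
```

```bash
python3 - <<'E'
import cv2
im=cv2.imread('pics/scene0.png')[150:230,280:400]
cv2.imwrite('pics/jigs0.png',cv2.resize(im,None,fx=6,fy=6,interpolation=cv2.INTER_CUBIC))
E
```

```text
(no output)
```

View pics/jigs0.png

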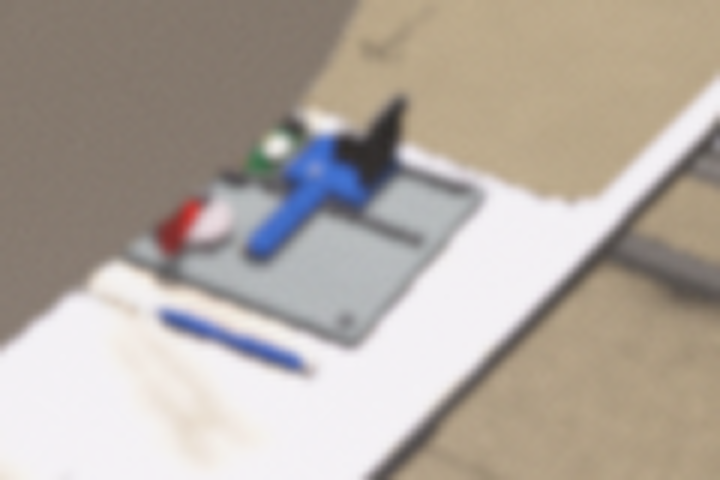

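```bash
python3 - <<'E'
from h import *
from scipy.spatial.transform import Rotation as Ro
o=ctrl.get_obs(); print(Ro.from_rotvec(o['orientation']).as_matrix().round(3)); print(o['t'])
E
```

```text
[[ 0.377 -0.001 -0.926]
 [ 0.926 -0.001  0.377]
 [-0.001 -1.     0.   ]]
0.1
```

```bash
cat > plan.py <<'E'
from h import *
from scipy.spatial.transform import Rotation as Ro
d=np.load('jig.npz'); o=d['o']; th=float(d['th']); ex=np.array([np.cos(th),np.sin(th)]);ey=np.array([-ex[1],ex[0]])
W=lambda x,y:o+ex*x+ey*y
def J(P): return np.array([(P[:2]-o)@ex,(P[:2]-o)@ey])
def tgt(P0,xh0,xy,z,xh):
    # tool axes: x=(cos,sin,0) y=down z=x cross y
    x=np.array([np.cos(xh0),np.sin(xh0),0]);y=np.array([0,0,-1.]);zz=np.cross(x,y)
    D=np.array([*xy,z])-P0
    return (np.array([D@x,D@y,D@zz])/10).round(2).tolist(), [0,round(-(xh-xh0),3),0]
def lev(phi,off=21.5):
    a=np.array([np.cos(phi),np.sin(phi)]); dd=np.array([a[1],-a[0]])
    q=np.array([-15,96])+62*a-off*dd
    return W(*q), th+phi-np.pi/2
def now():
    s=ctrl.get_obs(); R=Ro.from_rotvec(s['orientation']).as_matrix(); return s,np.array(s['ee_pos']),np.arctan2(R[1,0],R[0,0])
E
python3 - <<'E'
from plan import *
xy,xh=lev(1.78+.33); print(xy,xh)
P0=np.array([235.734,578.821,222.675]);print(tgt(P0,1.184,xy,150,xh)); print(tgt(np.array([*xy,150]),xh,xy,45,xh))
# arc from there
for p in [2.11,1.9,1.8,1.6,1.4,1.2,1,.8,.6,.4,.2,0]:
    q,h=lev(p); print(p,tgt(np.array([*xy,45]),xh,q,45,h))
E
```

```text
[ 470.52984485 -174.29368023] 0.6119782707120476
([-60.89, 7.27, -50.15], [0, 0.572, 0])
([0.0, 10.5, 0.0], [0, -0.0, 0])
2.11 ([0.0, 0.0, 0.0], [0, -0.0, 0])
1.9 ([1.34, 0.0, 0.31], [0, 0.21, 0])
1.8 ([1.99, 0.0, 0.36], [0, 0.31, 0])
1.6 ([3.3, 0.0, 0.26], [0, 0.51, 0])
1.4 ([4.56, 0.0, -0.1], [0, 0.71, 0])
1.2 ([5.73, 0.0, -0.7], [0, 0.91, 0])
1 ([6.75, 0.0, -1.52], [0, 1.11, 0])
0.8 ([7.59, 0.0, -2.52], [0, 1.31, 0])
0.6 ([8.21, 0.0, -3.68], [0, 1.51, 0])
0.4 ([8.59, 0.0, -4.93], [0, 1.71, 0])
0.2 ([8.71, 0.0, -6.24], [0, 1.91, 0])
0 ([8.57, 0.0, -7.54], [0, 2.11, 0])
```

Request:
carry_out(
  delta_pos=[
    [-61,7,-50],
    [-61,7,-50],
    [-61,7,-50],
    [-61,7,-50],
    [-61,7,-50],
    [-61,7,-50],
    [-61,7,-50],
    [-61,7,-50],
    [-61,7,-50],
    [-61,7,-50],
    [-61,7,-50],
    [-61,7,-50],
  ],
  rotation=[
    [0,0.57,0],
    [0,0.57,0],
    [0,0.57,0],
    [0,0.57,0],
    [0,0.57,0],
    [0,0.57,0],
    [0,0.57,0],
    [0,0.57,0],
    [0,0.57,0],
    [0,0.57,0],
    [0,0.57,0],
    [0,0.57,0],
  ],
  hand=255,
)

```text
t: 1.1
ee_pos: [382.8, 101.1, 178.4]
orientation: [-1.517, -0.481, 0.481]
ft_force: [1.3, 0.7, -0.6]
width: 11.3
```

```bash
python3 - <<'E'
from plan import *
s,P,h=now(); print(s['t'],P,h,s['qpos'],s['width'],s['ft_force'])
xy,xh=lev(2.11); print(xy,xh,tgt(P,h,xy,150,xh))
E
```

```text
1.1 [382.81470549 101.07278361 178.39222417] 0.6143924085921265 [ 2.28083436e-01  1.52888971e-01  2.14719477e+00 -1.50155151e-05
  8.41272757e-01 -3.86298956e-01] 11.323958990512612 [ 1.28009873  0.7328946  -0.60842233]
[ 470.52984485 -174.29368023] 0.6119782707120476 ([-8.71, 2.84, -27.56], [0, np.float64(0.002), 0])
```

Request:
carry_out(
  delta_pos=[
    [-8.5,2.8,-27],
    [-8.5,2.8,-27],
    [-8.5,2.8,-27],
    [-8.5,2.8,-27],
    [-8.5,2.8,-27],
    [-8.5,2.8,-27],
    [-8.5,2.8,-27],
    [-8.5,2.8,-27],
    [-8.5,2.8,-27],
    [-8.5,2.8,-27],
  ],
  rotation=[
    [0,0,0],
    [0,0,0],
    [0,0,0],
    [0,0,0],
    [0,0,0],
    [0,0,0],
    [0,0,0],
    [0,0,0],
    [0,0,0],
    [0,0,0],
  ],
)

```text
t: 1.93
ee_pos: [468.1, -166.3, 150.0]
orientation: [-1.516, -0.479, 0.481]
ft_force: [0.2, 0.1, -0.0]
width: 0.6
```

```bash
python3 - <<'E'
from plan import *
s,P,h=now(); print(s['t'],P,h,s['qpos'],s['width'],s['ft_force'])
xy,xh=lev(2.11); print(xy,xh,tgt(P,h,xy,45,xh))
for n in('top','scene'):
    im=ctrl.get_image(n)[:,:,::-1]
    c=im[145:280,290:410] if n=='top' else im[120:230,250:400]
    cv2.imwrite(f'pics/{n}1.png',cv2.resize(c,None,fx=4.4,fy=4.4,interpolation=cv2.INTER_CUBIC))
E
```

```text
1.9333 [ 468.06795892 -166.28405587  150.01836477] 0.6131815450872641 [-3.65417608e-01  3.43596528e-01  1.96306081e+00  2.34988119e-04
  8.36630311e-01 -9.78756133e-01] 0.618122146757198 [ 0.16749274  0.13714475 -0.02919304]
[ 470.52984485 -174.29368023] 0.6119782707120476 ([-0.26, 10.5, -0.8], [0, np.float64(0.001), 0])
```

View pics/top1.png

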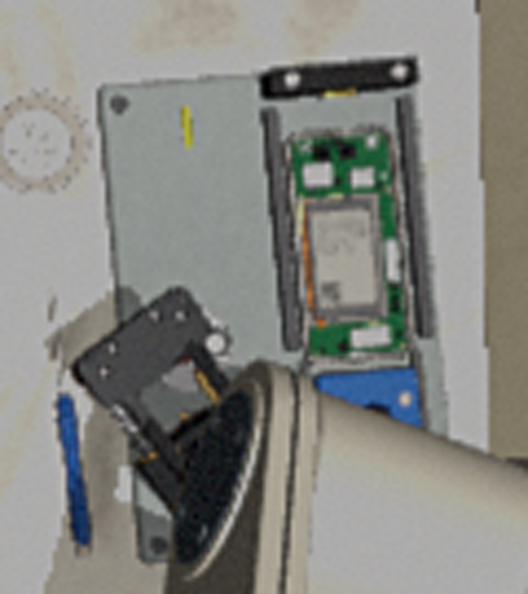

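View pics/scene1.png

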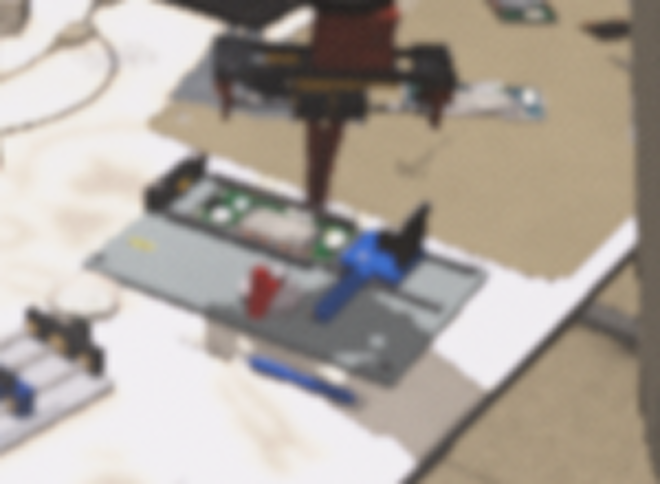

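```bash
python3 - <<'E'
from plan import *
k=pt('scene',250+262/4.4-.4,120+273/4.4-.4,75); j=J(k); print(k,j,np.linalg.norm(j-[-15,96]),np.arctan2(j[1]-96,j[0]+15))
for p in (1.7,1.8,1.9,2.0):
    q=W(-15+62*np.cos(p),96+62*np.sin(p)); print(p,[((proj('scene',[*q,z])-[250,120])*4.4).round() for z in(75,36)],((proj('top',[*q,75])-[290,145])*4.4).round())
s,P,h=now(); print('tip',((proj('scene',P)-[250,120])*4.4).round())
print(((proj('top',[*W(135,0),38])-[290,145])*4.4).round(), ((proj('scene',[*W(-152,150),12])-[250,120])*4.4).round())
E
```

```text
[ 500.58472683 -150.32556166   75.        ] [-33.56554712 159.88344547] 66.52649205203548 1.853621806805428
1.7 [array([250., 266.]), array([246., 305.])] [125. 362.]
1.8 [array([257., 268.]), array([253., 307.])] [128. 372.]
1.9 [array([265., 269.]), array([261., 309.])] [132. 382.]
2.0 [array([273., 270.]), array([268., 310.])] [137. 392.]
tip [314. 197.]
[341.  85.] [389. 379.]
```

Request:
carry_out(
  delta_pos=[
    [-0.3,3.5,-0.8],
    [-0.3,7,-0.8],
    [-0.3,10.5,-0.8],
    [-0.3,10.5,-0.8],
    [-0.3,10.5,-0.8],
  ],
  rotation=[
    [0,0,0],
    [0,0,0],
    [0,0,0],
    [0,0,0],
    [0,0,0],
  ],
)

```text
t: 2.45
ee_pos: [469.6, -173.3, 44.6]
orientation: [-1.513, -0.479, 0.485]
ft_force: [-0.1, 0.1, 0.2]
width: 0.4
```

```bash
python3 - <<'E'
from plan import *
s,P,h=now(); print(s['t'],P,h,s['width'],s['ft_force'])
print(lev(2.11))
for p in np.arange(2,-.01,-.1):
    q,hh=lev(p); print(round(p,2),tgt(P,h,q,45,hh))
n='scene'
im=ctrl.get_image(n)[:,:,::-1]
cv2.imwrite(f'pics/{n}2.png',cv2.resize(im[120:230,250:400],None,fx=4.4,fy=4.4,interpolation=cv2.INTER_CUBIC))
E
```

```text
2.45 [ 469.55859209 -173.2984093    44.57380853] 0.6156811538028608 0.37284288454948683 [-0.11504266  0.06621716  0.22943516]
(array([ 470.52984485, -174.29368023]), 0.6119782707120476)
2.0 ([0.72, -0.04, 0.06], [0, np.float64(0.114), 0])
1.9 ([1.36, -0.04, 0.17], [0, np.float64(0.214), 0])
1.8 ([2.02, -0.04, 0.22], [0, np.float64(0.314), 0])
1.7 ([2.67, -0.04, 0.2], [0, np.float64(0.414), 0])
1.6 ([3.32, -0.04, 0.11], [0, np.float64(0.514), 0])
1.5 ([3.96, -0.04, -0.04], [0, np.float64(0.614), 0])
1.4 ([4.58, -0.04, -0.25], [0, np.float64(0.714), 0])
1.3 ([5.18, -0.04, -0.52], [0, np.float64(0.814), 0])
1.2 ([5.74, -0.04, -0.86], [0, np.float64(0.914), 0])
1.1 ([6.27, -0.04, -1.24], [0, np.float64(1.014), 0])
1.0 ([6.76, -0.04, -1.68], [0, np.float64(1.114), 0])
0.9 ([7.21, -0.04, -2.16], [0, np.float64(1.214), 0])
0.8 ([7.6, -0.04, -2.69], [0, np.float64(1.314), 0])
0.7 ([7.94, -0.04, -3.25], [0, np.float64(1.414), 0])
0.6 ([8.22, -0.04, -3.84], [0, np.float64(1.514), 0])
0.5 ([8.44, -0.04, -4.46], [0, np.float64(1.614), 0])
0.4 ([8.59, -0.04, -5.1], [0, np.float64(1.714), 0])
0.3 ([8.68, -0.04, -5.75], [0, np.float64(1.814), 0])
0.2 ([8.71, -0.04, -6.41], [0, np.float64(1.914), 0])
0.1 ([8.67, -0.04, -7.06], [0, np.float64(2.014), 0])
-0.0 ([8.57, -0.04, -7.71], [0, np.float64(2.114), 0])
```

View pics/scene2.png

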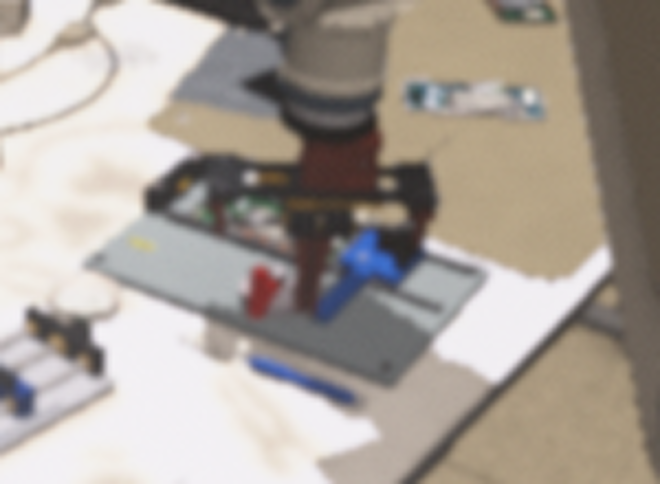

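Request:
carry_out(
  delta_pos=[
    [0.7,0,0.1],
    [1.4,0,0.2],
    [2.0,0,0.2],
    [2.7,0,0.2],
    [3.3,0,0.1],
    [4.0,0,0],
    [4.6,0,-0.2],
    [5.2,0,-0.5],
    [5.7,0,-0.9],
    [6.3,0,-1.2],
    [6.8,0,-1.7],
    [6.8,0,-1.7],
  ],
  rotation=[
    [0,0.11,0],
    [0,0.21,0],
    [0,0.31,0],
    [0,0.41,0],
    [0,0.51,0],
    [0,0.61,0],
    [0,0.71,0],
    [0,0.81,0],
    [0,0.91,0],
    [0,1.01,0],
    [0,1.11,0],
    [0,1.11,0],
  ],
)

```text
t: 3.5
ee_pos: [538.5, -149.6, 48.5]
orientation: [-1.535, 0.388, -0.394]
ft_force: [-0.7, 0.0, 0.6]
width: 0.5
```

```bash
python3 - <<'E'
from plan import *
s,P,h=now(); print(s['t'],P,h,s['width'],s['ft_force'])
print(lev(1.0))
for p in np.arange(.9,-.11,-.1):
    q,hh=lev(p); print(round(p,2),tgt(P,h,q,45,hh))
for n in('top','scene'):
    im=ctrl.get_image(n)[:,:,::-1]
    c=im[145:280,290:410] if n=='top' else im[120:230,250:400]
    cv2.imwrite(f'pics/{n}3.png',cv2.resize(c,None,fx=4.4,fy=4.4,interpolation=cv2.INTER_CUBIC))
E
```

```text
3.5 [ 538.46083443 -149.60737323   48.52808279] -0.4986552807041521 0.5234325512687168 [-0.67002972  0.02251863  0.5784383 ]
(array([ 534.47443006, -147.95088787]), -0.4980217292879523)
0.9 ([0.2, 0.35, 0.14], [0, np.float64(0.099), 0])
0.8 ([0.85, 0.35, 0.26], [0, np.float64(0.199), 0])
0.7 ([1.5, 0.35, 0.31], [0, np.float64(0.299), 0])
0.6 ([2.15, 0.35, 0.3], [0, np.float64(0.399), 0])
0.5 ([2.81, 0.35, 0.23], [0, np.float64(0.499), 0])
0.4 ([3.45, 0.35, 0.09], [0, np.float64(0.599), 0])
0.3 ([4.07, 0.35, -0.12], [0, np.float64(0.699), 0])
0.2 ([4.67, 0.35, -0.38], [0, np.float64(0.799), 0])
0.1 ([5.24, 0.35, -0.7], [0, np.float64(0.899), 0])
0.0 ([5.78, 0.35, -1.08], [0, np.float64(0.999), 0])
-0.1 ([6.27, 0.35, -1.51], [0, np.float64(1.099), 0])
```

View pics/scene3.png

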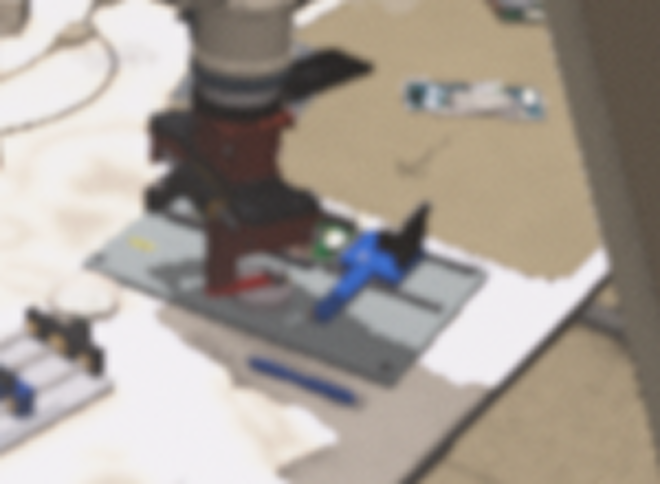

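View pics/top3.png

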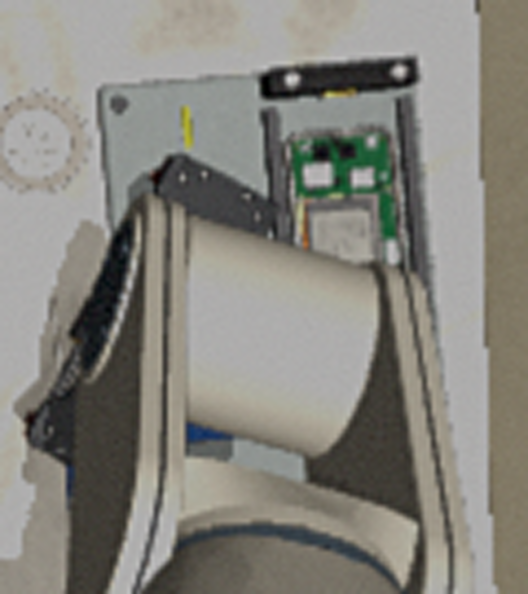

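Request:
carry_out(
  delta_pos=[
    [0.2,0.3,0.1],
    [0.9,0.3,0.3],
    [1.5,0.3,0.3],
    [2.2,0.3,0.3],
    [2.8,0.3,0.2],
    [3.5,0.3,0.1],
    [4.1,0.3,-0.1],
    [4.7,0.3,-0.4],
    [5.2,0.3,-0.7],
    [5.5,0.3,-0.9],
    [5.5,0.3,-0.9],
  ],
  rotation=[
    [0,0.1,0],
    [0,0.2,0],
    [0,0.3,0],
    [0,0.4,0],
    [0,0.5,0],
    [0,0.6,0],
    [0,0.7,0],
    [0,0.8,0],
    [0,0.9,0],
    [0,0.95,0],
    [0,0.95,0],
  ],
)

```text
t: 4.52
ee_pos: [581.7, -183.9, 43.9]
orientation: [-1.264, 1.114, -1.118]
ft_force: [-0.1, 0.9, 0.6]
width: 0.4
```

```bash
python3 - <<'E'
from plan import *
s,P,h=now(); print(s['t'],P,h,s['width'],s['ft_force'])
print(lev(0.05))
for p in np.arange(.1,-.11,-.1):
    q,hh=lev(p); print(round(p,2),tgt(P,h,q,45,hh))
for n in('top','scene'):
    im=ctrl.get_image(n)[:,:,::-1]
    c=im[145:280,290:410] if n=='top' else im[120:230,250:400]
    cv2.imwrite(f'pics/{n}4.png',cv2.resize(c,None,fx=4.4,fy=4.4,interpolation=cv2.INTER_CUBIC))
E
```

```text
4.5167 [ 581.73883056 -183.89411614   43.87660725] -1.4452787866746413 0.3749469867604475 [-0.09105225  0.90313935  0.58546809]
(array([ 582.64639986, -183.75892771]), -1.4480217292879523)
0.1 ([-0.31, -0.11, -0.02], [0, np.float64(-0.047), 0])
0.0 ([0.31, -0.11, 0.19], [0, np.float64(0.053), 0])
-0.1 ([0.95, -0.11, 0.34], [0, np.float64(0.153), 0])
```

View pics/scene4.png

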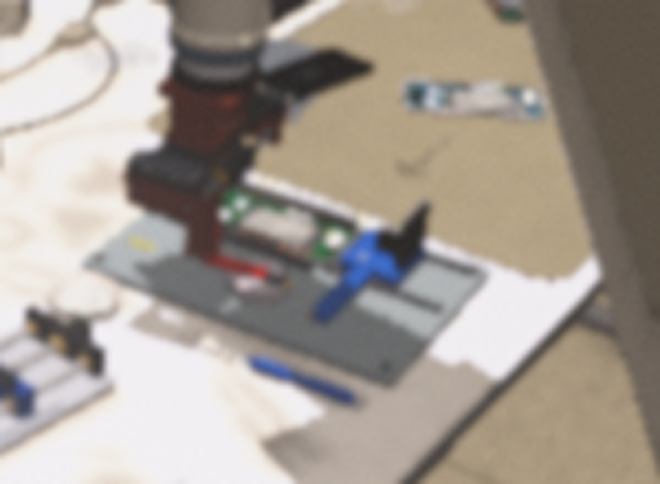

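View pics/top4.png

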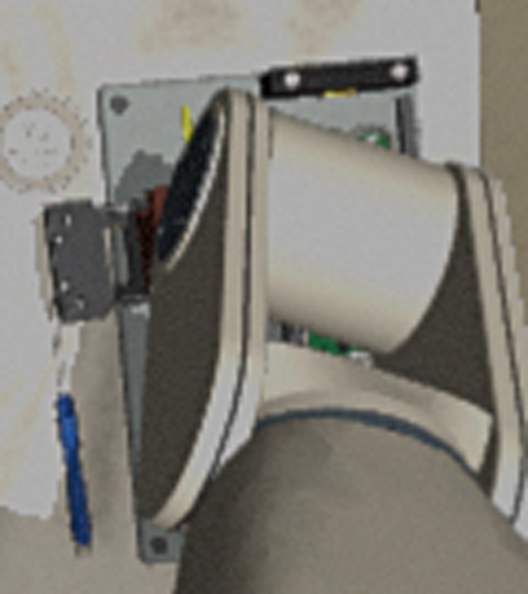

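```bash
python3 - <<'E'
from plan import *
f=lambda q,z:((proj('scene',[*q,z])-[250,120])*4.4).round()
print('hub',f(W(-15,96),36))
for p in (-.2,0,.2,.4,.6):
    q=W(-15+62*np.cos(p),96+62*np.sin(p)); print(p,f(q,33),f(q,75))
E
python3 -c "
import cv2
im=cv2.imread('pics/scene4.png')[180:330,150:350]
cv2.imwrite('pics/scene4z.png',cv2.resize(im,None,fx=3.5,fy=3.5,interpolation=cv2.INTER_CUBIC))"
```

```text
hub [273. 269.]
-0.2 [218. 244.] [222. 203.]
0 [210. 249.] [214. 208.]
0.2 [204. 256.] [208. 215.]
0.4 [201. 263.] [204. 222.]
0.6 [201. 271.] [204. 229.]
```

View pics/scene4z.png

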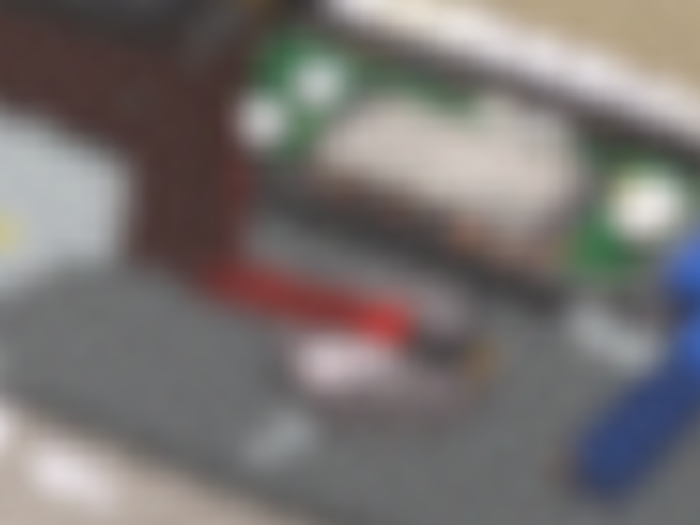

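Request:
carry_out(
  delta_pos=[
    [0.3,0,0.2],
    [0.4,0,0.2],
    [0.4,0,0.2],
    [-1.5,0,0.2],
    [-3.5,0,0.2],
    [-3.5,-4,0.2],
    [-3.5,-8,0.2],
    [-3.5,-11,0.2],
    [-3.5,-11,0.2],
  ],
  rotation=[
    [0,0.06,0],
    [0,0.06,0],
    [0,0.06,0],
    [0,0.06,0],
    [0,0.06,0],
    [0,0.06,0],
    [0,0.06,0],
    [0,0.06,0],
    [0,0.06,0],
  ],
)

```text
t: 5.37
ee_pos: [581.9, -149.8, 159.0]
orientation: [-1.236, 1.15, -1.166]
ft_force: [0.8, -0.2, 1.4]
width: 0.4
```

```bash
python3 - <<'E'
from plan import *
s,P,h=now(); print(s['t'],P,h,s['qpos'],s['ft_force'])
q=W(-130,0); print(q, tgt(P,h,q,150,th-np.pi/2))
for n in('scene',):
    im=ctrl.get_image(n)[:,:,::-1]
    c=im[120:230,250:400]
    cv2.imwrite(f'pics/{n}5.png',cv2.resize(c,None,fx=5,fy=5,interpolation=cv2.INTER_CUBIC))
E
```

```text
5.3667 [ 581.92596857 -149.80927474  158.98608638] -1.5027480515604668 [-2.71551367e-01  4.61768272e-01  1.73791391e+00 -5.30646814e-04
  9.31046363e-01  1.23149086e+00] [ 0.80734153 -0.17817971  1.40214779]
[ 416.03071216 -316.79759667] ([15.53, 0.9, -17.69], [0, np.float64(-0.005), 0])
```

View pics/scene5.png

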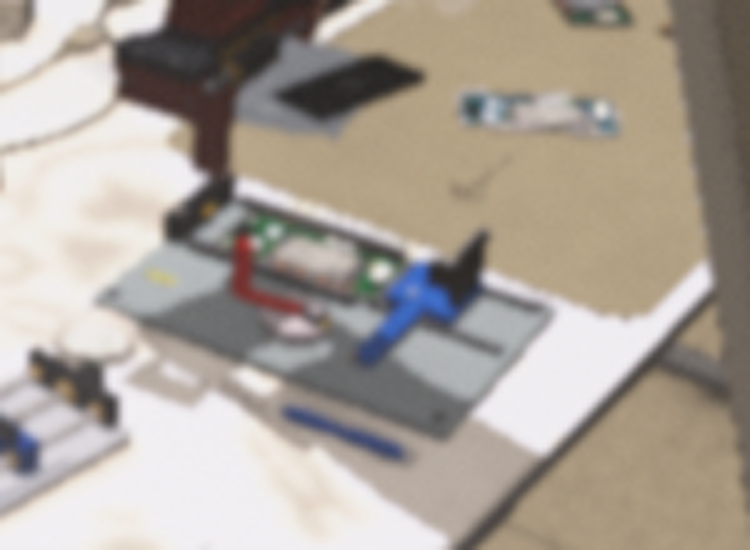

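Request:
carry_out(
  delta_pos=[
    [15.5,0.9,-17.7],
    [15.5,0.9,-17.7],
    [15.5,0.9,-17.7],
    [15.5,0.9,-17.7],
    [15.5,0.9,-17.7],
    [15.5,0.9,-17.7],
    [15.5,0.9,-17.7],
    [15.5,0.9,-17.7],
    [15.5,0.9,-17.7],
    [15.5,0.9,-17.7],
  ],
  rotation=[
    [0,0,0],
    [0,0,0],
    [0,0,0],
    [0,0,0],
    [0,0,0],
    [0,0,0],
    [0,0,0],
    [0,0,0],
    [0,0,0],
    [0,0,0],
  ],
)

```text
t: 6.25
ee_pos: [412.0, -314.2, 143.0]
orientation: [-1.24, 1.161, -1.16]
ft_force: [-0.1, 0.7, -0.8]
width: 0.5
```

```bash
python3 - <<'E'
from plan import *
s,P,h=now(); print(s['t'],P,h,s['qpos'],s['ft_force'],J(P))
q=W(-130,0); print(q, tgt(P,h,q,38,th-np.pi/2))
n='top'
im=ctrl.get_image(n)[:,:,::-1]
c=im[145:280,290:410]
cv2.imwrite(f'pics/{n}6.png',cv2.resize(c,None,fx=4.4,fy=4.4,interpolation=cv2.INTER_CUBIC))
E
```

```text
6.25 [ 411.9837899  -314.15482066  142.96422963] -1.504361010762128 [-6.74486507e-01  3.82083415e-01  1.92250181e+00  8.14721528e-05
  8.37658137e-01  8.29819856e-01] [-0.14933621  0.66417852 -0.76840157] [-133.84405321    2.93003409]
[ 416.03071216 -316.79759667] ([0.29, 10.5, 0.39], [0, np.float64(-0.006), 0])
```

View pics/top6.png

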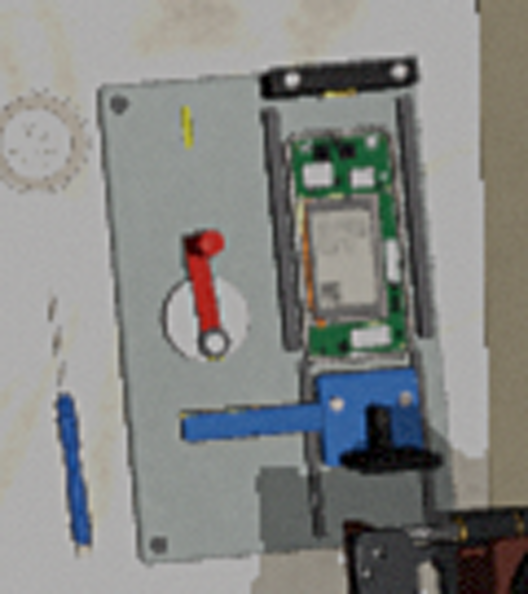

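Request:
carry_out(
  delta_pos=[
    [0.2,3.5,0.2],
    [0.2,7,0.2],
    [0.2,10.4,0.2],
    [0.2,10.4,0.2],
    [0.2,10.4,0.2],
  ],
  rotation=[
    [0,0,0],
    [0,0,0],
    [0,0,0],
    [0,0,0],
    [0,0,0],
  ],
)

```text
t: 6.72
ee_pos: [413.2, -315.2, 38.2]
orientation: [-1.24, 1.164, -1.156]
ft_force: [0.4, -0.1, 0.4]
width: 0.5
```

```bash
python3 - <<'E'
from plan import *
s,P,h=now(); print(s['t'],P,h,s['ft_force'],J(P))
for x in(-110,-100,-74): print(x,tgt(P,h,W(x,1),38,th-np.pi/2))
n='scene'
im=ctrl.get_image(n)[:,:,::-1]
cv2.imwrite(f'pics/{n}7.png',cv2.resize(im[120:230,250:400],None,fx=5,fy=5,interpolation=cv2.INTER_CUBIC))
E
```

```text
6.7167 [ 413.18145655 -315.16635853   38.22649844] -1.5042523613835215 [ 0.39960679 -0.08693813  0.3960946 ] [-132.72310596    1.83409087]
-110 ([0.07, 0.02, 2.27], [0, np.float64(-0.006), 0])
-100 ([0.06, 0.02, 3.27], [0, np.float64(-0.006), 0])
-74 ([0.05, 0.02, 5.87], [0, np.float64(-0.006), 0])
```

View pics/scene7.png

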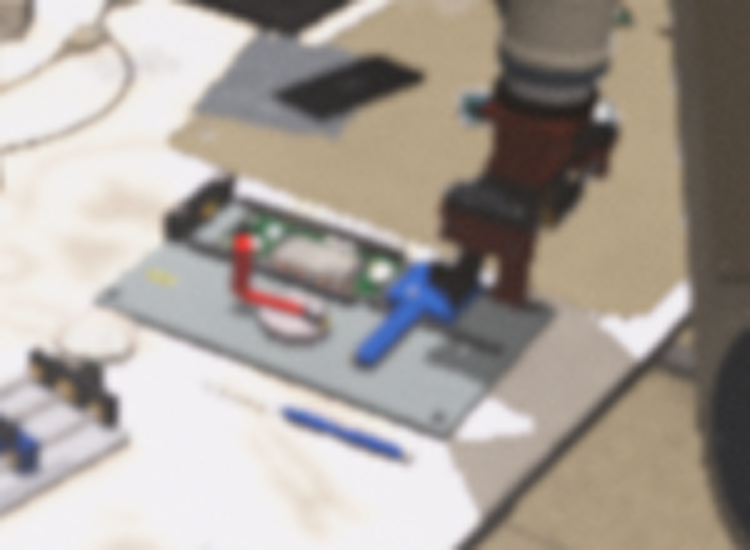

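Fingers are behind the black plate (scene pixel ~(515,280) vs plate (465,265)), nothing touched; lever in line. Push gently.

Request:
carry_out(
  delta_pos=[
    [0,0,0.6],
    [0,0,1.2],
    [0,0,1.8],
    [0,0,2.2],
    [0,0,2.6],
    [0,0,3.0],
    [0,0,3.4],
    [0,0,3.8],
    [0,0,4.1],
    [0,0,4.4],
    [0,0,4.4],
  ],
  rotation=[
    [0,0,0],
    [0,0,0],
    [0,0,0],
    [0,0,0],
    [0,0,0],
    [0,0,0],
    [0,0,0],
    [0,0,0],
    [0,0,0],
    [0,0,0],
    [0,0,0],
  ],
)

```text
t: 7.68
ee_pos: [458.2, -313.8, 39.3]
orientation: [-1.239, 1.161, -1.161]
ft_force: [-0.7, -0.7, 0.4]
width: 0.4
```

```bash
python3 - <<'E'
from plan import *
s,P,h=now(); print(s['t'],P,h,s['ft_force'],J(P))
for n in('top','scene'):
    im=ctrl.get_image(n)[:,:,::-1]
    c=im[145:280,290:410] if n=='top' else im[120:230,250:400]
    cv2.imwrite(f'pics/{n}8.png',cv2.resize(c,None,fx=4.4,fy=4.4,interpolation=cv2.INTER_CUBIC))
E
```

```text
7.6833 [ 458.23554831 -313.80768156   39.33933633] -1.5059459975506442 [-0.70140028 -0.67661121  0.39640741] [-8.76894781e+01 -8.67284569e-02]
```

View pics/top8.png

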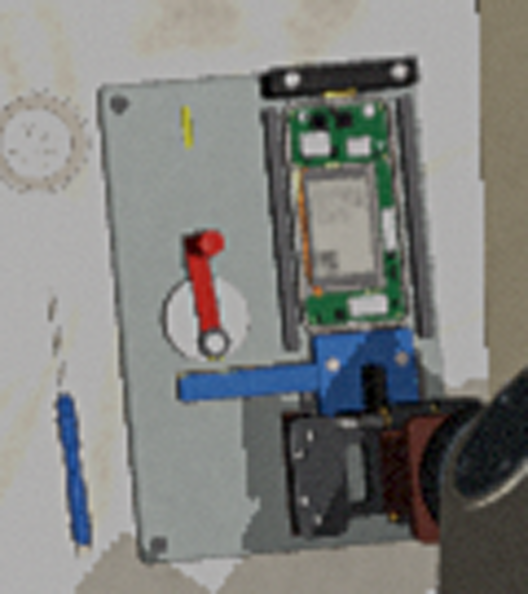

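View pics/scene8.png

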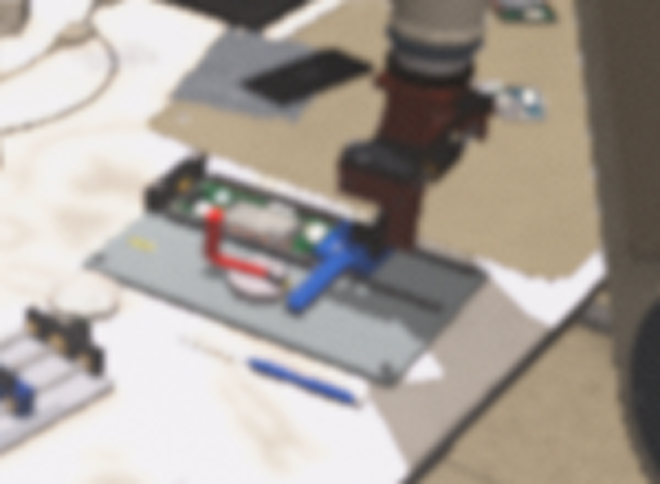

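Request:
carry_out(
  delta_pos=[
    [0,0,0.2],
    [0,0,0.3],
    [0,0,0.4],
    [0,0,0.4],
  ],
  rotation=[
    [0,0,0],
    [0,0,0],
    [0,0,0],
    [0,0,0],
  ],
)

```text
t: 8.12
ee_pos: [461.0, -313.7, 39.4]
orientation: [-1.24, 1.162, -1.16]
ft_force: [-4.9, -2.7, 2.4]
width: 0.2
```

Request:
carry_out(
  delta_pos=[
    [0,0,0.1],
    [0,0,0.2],
    [0,0,0.2],
    [0,0,0.2],
  ],
  rotation=[
    [0,0,0],
    [0,0,0],
    [0,0,0],
    [0,0,0],
  ],
)

```text
t: 8.45
ee_pos: [461.0, -313.6, 39.4]
orientation: [-1.242, 1.165, -1.158]
ft_force: [-12.7, -5.1, 6.9]
width: 0.7
```

```bash
python3 - <<'E'
from plan import *
s,P,h=now(); print(s['t'],P,h,s['ft_force'],J(P))
n='top'
im=ctrl.get_image(n)[:,:,::-1]
c=im[145:280,290:410]
cv2.imwrite(f'pics/{n}9.png',cv2.resize(c,None,fx=4.4,fy=4.4,interpolation=cv2.INTER_CUBIC))
im0=cv2.imread('pics/top0.png')
def arm(im):
    hsv=cv2.cvtColor(im,cv2.COLOR_BGR2HSV)
    m=cv2.inRange(hsv,(105,120,60),(125,255,255)); r=np.zeros_like(m); r[220:250,333:358]=1; m*=r
    M=cv2.moments(m,True); return M['m10']/M['m00'],M['m01']/M['m00'],M['m00']
a,b=arm(im0),arm(np.ascontiguousarray(im)); print(a,b,J(pt('top',*a[:2],28)),J(pt('top',*b[:2],28)))
def ph(im):
    hsv=cv2.cvtColor(im,cv2.COLOR_BGR2HSV)
    m=cv2.inRange(hsv,(45,90,30),(85,255,255)); ys,xs=np.nonzero(m[160:235,350:390]); return np.percentile(xs+350,[1,99]),np.percentile(ys+160,[.5,1,2,98,99,99.5])
p0,p1=ph(im0),ph(im); print(p0,p1)
for p in(p0,p1): print(J(pt('top',p[0].mean(),p[1][0]-.5,20)),J(pt('top',p[0].mean(),p[1][-1]+.5,20)))
E
```

```text
8.45 [ 460.97158    -313.58488814   39.36258541] -1.50562635912088 [-12.73680644  -5.08945063   6.90297407] [-8.49444890e+01 -6.34626427e-02]
(345.1468531468532, 240.78321678321677, 143.0) (345.00694444444446, 230.61805555555554, 144.0) [-69.07952753  78.75990372] [-41.32966739  76.51950052]
(array([357., 381.]), array([176., 176., 177., 224., 225., 225.])) (array([356., 380.]), array([168.  , 168.  , 169.  , 216.  , 216.33, 217.  ]))
[104.91037403  -7.42859302] [-33.77102237   6.10155582]
[127.46506479  -6.79412256] [-11.43229335   6.75340712]
```

View pics/top9.png

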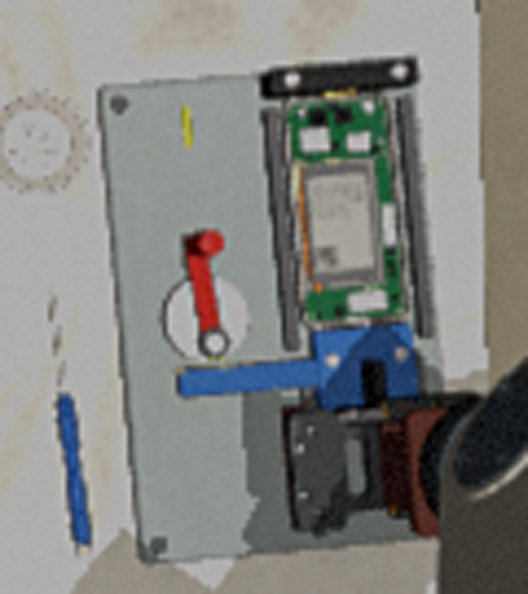

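Request:
carry_out(
  delta_pos=[
    [0,0,0.1],
    [0,0,0.2],
    [0,0,0.2],
    [0,0,0.2],
  ],
  rotation=[
    [0,0,0],
    [0,0,0],
    [0,0,0],
    [0,0,0],
  ],
)

```text
t: 8.83
ee_pos: [461.0, -313.5, 39.4]
orientation: [-1.244, 1.167, -1.156]
ft_force: [-22.0, -7.7, 12.6]
width: 0.3
```

Firmly stopped at 461.0 mm: home. Retreat straight back, then up, and look.

Request:
carry_out(
  delta_pos=[
    [0,0,-0.5],
    [0,0,-1.5],
    [0,0,-3],
    [0,0,-4.5],
    [0,-4,-4.5],
    [0,-8,-5],
    [0,-11,-5],
    [0,-11,-6],
    [0,-11,-6],
    [0,-11,-6],
  ],
  rotation=[
    [0,0,0],
    [0,0,0],
    [0,0,0],
    [0,0,0],
    [0,0,0],
    [0,0,0],
    [0,0,0],
    [0,0,0],
    [0,0,0],
    [0,0,0],
  ],
)

```text
t: 9.67
ee_pos: [405.1, -316.9, 149.1]
orientation: [-1.239, 1.162, -1.161]
ft_force: [0.1, -0.3, 0.7]
width: -0.1
```

```bash
python3 - <<'E'
from plan import *
s,P,h=now(); print(s['t'],P,h,s['ft_force'],J(P))
for n in('top','scene'):
    im=ctrl.get_image(n)[:,:,::-1]
    if n=='top': cv2.imwrite('pics/top10full.png',im)
    c=im[145:280,290:410] if n=='top' else im[120:230,250:400]
    cv2.imwrite(f'pics/{n}10.png',cv2.resize(c,None,fx=4.4,fy=4.4,interpolation=cv2.INTER_CUBIC))
g=lambda x,y,z:J(pt('top',290+x/4.4-.39,145+y/4.4-.39,z))
im0=cv2.imread('pics/top0.png');im=cv2.imread('pics/top10full.png')
d=cv2.absdiff(im0,im).max(2); d[:, 300:]=0; print('left diff',(d[60:300,90:300]>40).sum())
E
```

```text
9.6667 [ 405.1066659  -316.93132467  149.07318269] -1.5065248457345723 [ 0.1424647  -0.25652949  0.67376546] [-140.90485479    0.66091749]
left diff 11
```

View pics/top10.png

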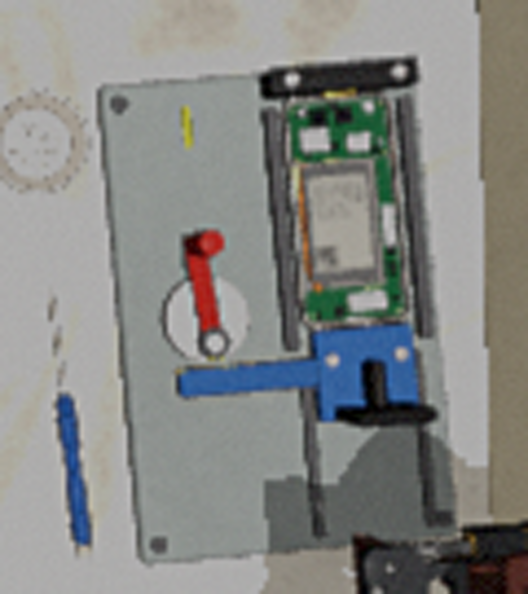

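View pics/scene10.png

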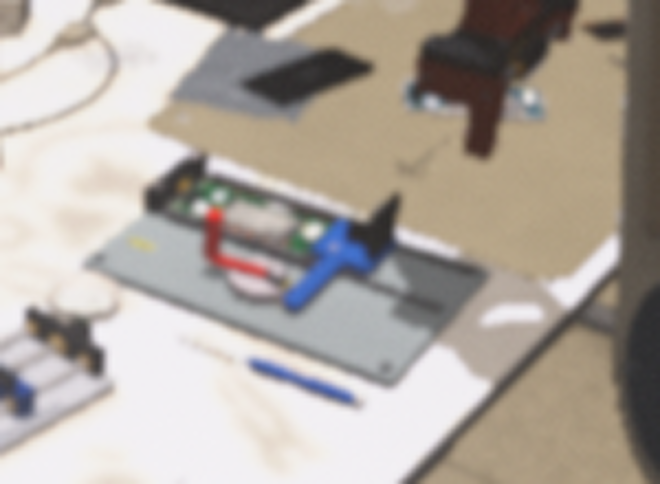

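```bash
python3 -c "
from workcell import ctrl
print(ctrl.close_job())"
```

```text
the job is handed in; nothing more can be done
None
```

I turned the cam lever to its low point, pushed the slide until the phone stopped against the dock, backed the gripper clear and handed the job in at about 10 s. No verdict was reported.

- **Cam:** I pushed the knob round with the closed fingers, from about 1.8 rad to about 0.05 rad. In both views the lever points at the yellow line, and the slide had not moved before that.
- **Slide and phone:** I pushed the black plate until the fingers stopped at x ≈ 461 mm. They stayed there while the force rose from about 6 N to 26 N. The images put the slide's travel at about 28 mm from its start, and show the phone flat, with no visible gap to the dock block or the carriage.
- **Bystanders:** comparing the left part of the table before and after showed practically no change. The dish and the blue screwdriver sit where they were in the zoomed pictures.
- **Robot:** the fingers are about 150 mm up behind the jig, touching nothing, with the force near zero.

**Limits of the checks:** my jig pose carries about 3 mm of corner error. The slide value therefore rests on the image shift plus its unknown start (0–3 mm), and mainly on the hard stop. The plate's middle also measured about 5 mm off the centre line, which I put down to rough pixel picking.

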